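# Refit the plug-in control unit of the cup sealing machine

## Task

Refit the blue control unit in the machine's open bay: hook its steel tongue under the yellow keeper lip with the unit tilted, then swing the raised end down under control, without letting it drop, until the unit sits flat and fully home. Then slide the red-tabbed latch fully over the unit to lock it, and let go. Leave the cups, the lids and the screwdriver where they are.

Things in the scene. Friction and masses are not known exactly. Their poses are not given: they have to be found in the camera images.
- unit: Loose blue control unit, 0.3 to 0.5 kg, body 100 (x) x 76 (y) x 44 (z) mm. Origin at the centre of the body's underside, z up; it stands flat on the table at first. From its -x face, flush with the underside, projects a steel tongue 22 long (x -72 to -50), 50 wide, 5 mm thick. Mass centre near x -4, z 25 mm. Flat displays on top towards +x
- unit_grip (a point): On the black upright block on the unit's top made for gripping: 16 (x) x 40 (y) x 34 (z) mm, centred at unit x -8, y 0, reaching from unit z 44 to 78 mm. The point is in its middle, 13 mm below its top (unit z 65); axes as the unit's
- tongue_tip (a point): Middle of the end face of the unit's tongue: in the unit's frame x -72, y 0, z 2.5 mm
- bay: Fixed level aluminium bay, 190 x 98 mm outside, origin on the table under its middle; +x runs from the yellow keeper lip (x -100 end) to the latch (x +90 end). Floor top at z 12 mm. Behind the lip's slot a stop wall, inner face x -75. Side walls: inner faces y +-41, 8 mm thick, top z 37 mm. Far wall: see far_wall. A dark 3 mm foot plate shows 16 mm at each side
- lip_edge (a point): Middle of the lower free edge of the keeper lip: bay x -67, y 0, z 25 mm. The lip is 6 mm thick (top z 31) and reaches from bay x -100 to -67 over the full width, so the slot below it is 13 mm high and 8 mm deep, open to +x, and takes the unit's tongue
- far_wall (a point): Top inner edge of the bay's far wall: bay x +52, y 0, z 58 mm; the wall is 38 mm thick (to x +90). It is so tall that the unit cannot go in flat: to enter the slot the unit must be tilted, its +x end up, about 21 to 32 degrees (26 is good). Once the tongue is against the stop wall the unit swings down clear of this wall
- seat (a point): Where the unit's origin lies when fully home: bay x -0.5 (play +-2.5), y 0 (play +-3), z 12 mm, axes along the bay's, unit flat on the floor with its top at z 56 mm
- latch (a joint): Slide latch on the far wall, m: 0 = fully open, 0.022 = fully closed (end stop); grows as it moves to the bay's -x over the unit. Starts open, 0 to 0.005, clear of the unit; friction about 1.5 N, stays where left. Plate 30 x 30 x 7 mm, underside z 59.5 mm (3.5 mm above the home unit); leading edge at bay x 58 mm at 0
- latch_tab (a point): In the latch's upright red tab, 12 (x) x 24 (y) mm, reaching from z 66.5 to 92.5 mm: the tab's centre, at bay x 77 mm minus the latch's value, y 0, z 79.5 mm
- cup_stack: Bystander: upright stack of five red paper cups, 78 mm across, 128 mm tall, origin under its centre
- lids: Bystander: pile of three white cup lids, 80 mm across, 24 mm tall, origin under its centre
- screwdriver: Bystander: orange-handled screwdriver lying on the table along its x
There are look-alikes about, which are no part of the job. There is more than one size of the bay; the one meant has the size given above.

How it is judged:
By the outcome, as a careful person would: the job done as asked, in the order asked, and still so for the second after the job is handed in, with the robot touching nothing.
It also fails if it takes over 51 s, if anything falls off the work surface, if the arm or the gripper's body presses on something with over 40 N, if the wrist force passes 120 N, or if a joint passes its speed limit or range.

## Robot

A 6-joint arm with a two-finger parallel gripper is mounted at the origin on the work surface. World frame = base frame: x ahead of the robot, y to its left, z up, the work surface at z = 0. Lengths are in mm, angles in rad, forces in N, time in s.
With the tool pointing down it reaches from about 300 to 775 mm from the base axis. Payload 14.6 kg.
Tool frame: the origin (TCP) lies between the finger pads; the fingertips stand manip.finger_overhang ahead of it and the grasp point (between the pads) lies 2 mm behind it (manip.finger_overhang is the distance from the TCP to the fingertips, in mm); z points along the fingers, y is the direction in which the jaws open and shut (so a half turn about z gives the same grasp; the last joint's range is limited). The gripper opens to 94 mm and grips with 3 to 60 N. Pads are 16 mm wide; open, the fingers measure 119 mm over their backs; the gripper's body (75 mm by 177 mm) begins 78 mm behind the grasp point.
Start: joints at [-1.184, 0.3, 1.521, -0, 1.321, -0.067], TCP at [241.103, -494.326, 222.446] pointing down, gripper open.
Joint ranges: [-3.03, 3.03], [-0.79, 2.21], [0.23, 2.52], [-1.04, 4.18], [0, 3.07], [-2.55, 2.55]. Speed limits (rad/s): [2.22, 2.22, 2.57, 3.14, 3.14, 3.14].

## Interface

Orientations are given as [roll, pitch, yaw] about the fixed x, y, z axes, in that order (R = Rz(yaw) Ry(pitch) Rx(roll)).
In Python, from cell import manip gives the robot as it stands.
- The arm moves only by the tool drive_tool, never from a script. Its argument "steps" is a list of rows, each an object with "delta_pos": the shift along the world's x, y, z in mm, a list of three; "yaw": the turn about the world's z in rad; "hand": the finger opening in mm, from 0 to 94. A call has 1 to 5 rows; each row shifts and turns the commanded pose from where the row before left it; what a row does not reach is not made up. A row lasts 1/12 s, in which the tool goes at most 41.7 mm and 7.16 degrees, less where a joint would pass 70% of its speed; a pose out of reach is approached as far as the arm can. A call is refused whole if a number of a shift passes 41.7 or a number of a turn 0.125, either way. A call with a gripper value outside its range is refused whole. The fingers move at their own pace and stop on an object; "squeeze" is the grip in N (left out, the last holds). Time passes only in rows, so rows that do not move let the fingers close. It gives the time, the measured TCP pose, the force and the opening at its end, in the units of the state.
- manip.read_state(): the state, without advancing time (a new reading comes with each control period).
- manip.camera(name): name is "side" or "top" or "wrist"; returns a dict with "frame" (384x512x3 uint8, red, green, blue), "range_z" (384x512 float32, mm along the optical axis (not along the pixel's ray), 0 where there is no reading), "intrinsics" (3x3 intrinsics, pixels), "position" and "attitude" of the camera in the world. Camera axes: x right, y down, z forward; pixel columns grow to the right and rows downward; lengths in mm; the calibration is good to about 2 mm. A picture is of the moment at which its call begins.
- manip.sign_off(): hands the job in, once; it reports no verdict.
The state is a dict: "clock": time; "joints": joint angles; "qd": joint speeds; "effort": joint torques, N m; "eef_pos": TCP position; "eef_rot": TCP orientation; "wrist_force": force on the tool from outside, world axes, zero at the start; "moment": the same for the moment, N m; "finger_gap": finger opening in mm.
Only numpy, scipy, OpenCV 4.12 (cv2) and the standard library are available. Lean on these libraries where they do the work, as an engineer would, in place of code of your own. Each camera call takes 0.05 s, during which the arm holds its last target.

## Working session

There is one attempt and no reset: what is moved stays moved. The work goes in short steps, Python scripts to look and compute and a tool call to move; the robot and the scene stay as the last step left them, time stands still between calls to the robot, and variables do not carry over. Pictures are saved under pics/ and viewed, and the job is handed in when it is done.

Besides the shell and the picture viewer there is one more tool, called after "Call:" by a JSON object that holds its "op" and its "data". drive_tool: Moves the arm, as the interface text tells. Its arguments: {"type":"object","properties":{"steps":{"type":"array"},"squeeze":{"type":"number"}},"required":["steps"]}

```bash
ls; mkdir -p pics
cat > h.py <<'E'
import numpy as np,cv2,pickle
from cell import manip
def shot(n,tag):
    c=manip.camera(n); pickle.dump(c,open(f'pics/{tag}.pkl','wb'))
    cv2.imwrite(f'pics/{tag}.png',cv2.cvtColor(c['frame'],cv2.COLOR_RGB2BGR)); return c
def load(tag): return pickle.load(open(f'pics/{tag}.pkl','rb'))
def rot(c):
    a=np.array(c['attitude'],float)
    if a.shape==(3,3): return a
    if a.size==3:
        from scipy.spatial.transform import Rotation as R
        return R.from_euler('xyz',a).as_matrix()
    raise Exception(a)
def pt(c,u,v,z=None):
    K=np.array(c['intrinsics']);d=np.array([(u-K[0,2])/K[0,0],(v-K[1,2])/K[1,1],1.]);p=np.array(c['position'])
    w=rot(c)@d
    if z is not None: return p+w*(z-p[2])/w[2]
    return p+w*c['range_z'][int(v),int(u)]
def proj(c,P):
    q=rot(c).T@(np.array(P,float)-np.array(c['position']));K=np.array(c['intrinsics']);q=K@q;return q[:2]/q[2]
def crop(tag,u0,v0,u1,v1,out,s=None):
    im=cv2.imread(f'pics/{tag}.png')[v0:v1,u0:u1]; s=s or min(800//(u1-u0),600//(v1-v0))
    cv2.imwrite(f'pics/{out}.png',cv2.resize(im,None,fx=s,fy=s,interpolation=cv2.INTER_CUBIC))
E
python3 - <<'E'
from h import *
for n in ['side','top','wrist']:
    c=shot(n,n+'0');print(n,c['intrinsics'],c['position'],c['attitude'])
print(manip.read_state(),manip.finger_overhang)
E
```

```text
pics
side [[489.52181648   0.         252.75226728]
 [  0.         489.52181648 196.59219041]
 [  0.           0.           1.        ]] [ -20.66554041 1063.52793858 1113.82551049] [-2.26801539  0.01211071 -2.62054534]
top [[407.2390577    0.         259.44660705]
 [  0.         407.2390577  189.78877894]
 [  0.           0.           1.        ]] [ 479.65065708    4.98353888 1247.30966615] [-3.00962964 -0.01996608 -1.58356979]
wrist [[292.17876604   0.         258.19910094]
 [  0.         292.17876604 190.12889332]
 [  0.           0.           1.        ]] [ 308.32601475 -462.17170836  382.49367899] [ 2.88238385e+00  7.30219042e-04 -1.11641142e+00]
{'clock': 0.15, 'joints': array([-1.18355530e+00,  3.00318421e-01,  1.52143290e+00, -1.72271049e-05,
        1.32072840e+00, -6.66300332e-02]), 'qd': array([-0.00209258, -0.00290667, -0.00047971,  0.00049293, -0.00157974,
        0.00125757]), 'effort': array([ 1.42131179e-03, -5.31960654e+01, -3.52819991e+01,  7.08385510e-02,
        2.36182823e-02, -4.29935392e-05]), 'eef_pos': array([ 241.05267917, -494.14898789,  222.0327682 ]), 'eef_rot': array([-3.14070644e+00, -4.24111641e-05,  4.53875313e-01]), 'wrist_force': array([ 0.27941884,  0.39960377, -0.07712648]), 'moment': array([-0.0165329 , -0.03589764, -0.00442585]), 'finger_gap': 93.78841050659537} 17.0
```

View pics/top0.png

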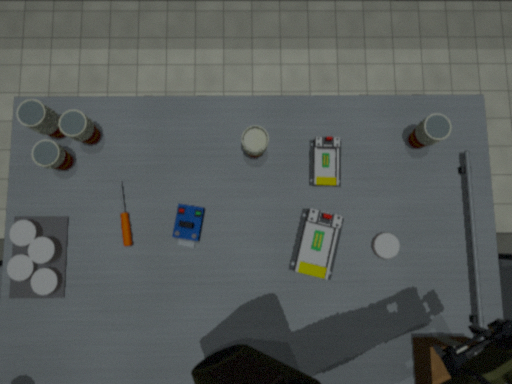

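View pics/side0.png

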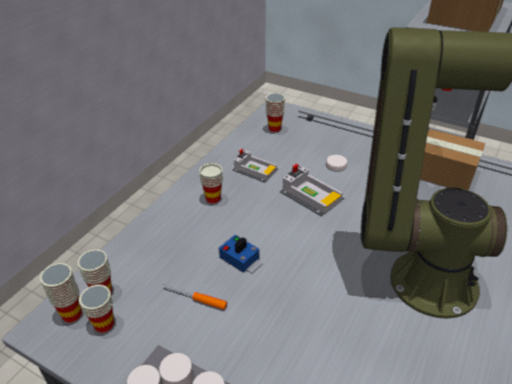

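Run:
```python
from h import *
crop('top0',280,195,360,285,'c1',6); crop('top0',160,190,220,260,'c2',8); crop('top0',295,125,355,195,'c3',6)
c=load('top0')
for u,v in [(325,162),(317,243),(188,223),(313,271),(330,215)]: print(u,v,pt(c,u,v))
```

```text
325 162 [ 729.48820282 -227.31665084    5.21580677]
317 243 [ 479.63945307 -193.28299578   12.51125718]
188 223 [541.01295551 185.0968095   77.1239234 ]
313 271 [ 398.21356013 -175.67584918   32.76477783]
330 215 [ 558.05518853 -219.62170722   94.70872544]
```

View pics/c1.png

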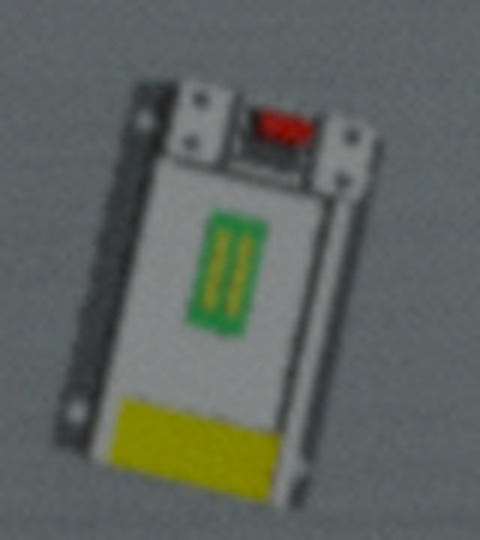

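View pics/c2.png

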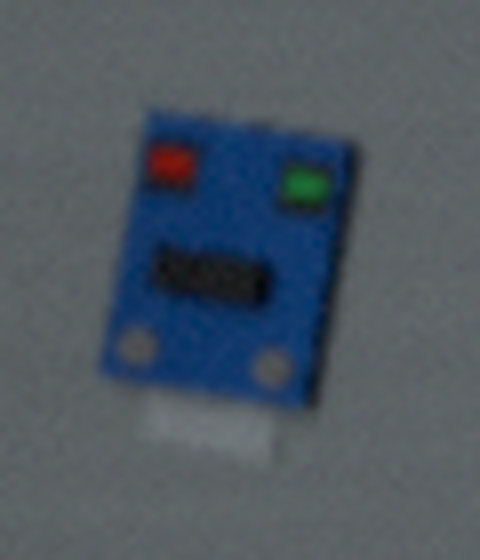

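View pics/c3.png

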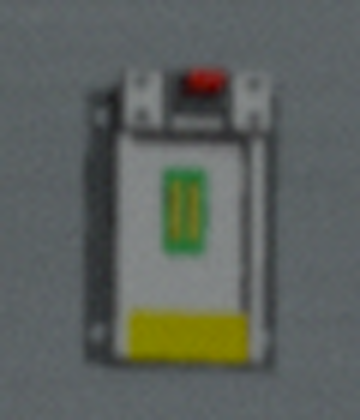

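Run:
```python
from h import *
c=load('top0')
def q(pts,off,s,z):
    P=np.array([pt(c,off[0]+(u-0.0)/s,off[1]+v/s,z)[:2] for u,v in pts]); 
    print(z,P.round(1).tolist(),'mean',P.mean(0).round(1))
    for a,b in [(0,1),(3,2),(0,3),(1,2)]:
        d=P[b]-P[a]; print('  len',np.hypot(*d).round(1),'ang',np.degrees(np.arctan2(d[1],d[0])).round(2))
q([(120,397),(283,435),(270,500),(107,462)],(280,195),6,31)
q([(182,80),(380,125),(362,195),(162,152)],(280,195),6,58)
q([(150,108),(357,140),(312,408),(100,375)],(160,190),8,44)
q([(155,245),(270,268),(265,305),(152,290)],(160,190),8,78)
q([(255,108),(315,115),(308,148),(250,140)],(280,195),6,92)
```

```text
31 [[427.1, -138.3], [407.6, -218.1], [376.4, -210.7], [395.8, -131.1]] mean [ 401.8 -174.6]
  len 82.1 ang -103.73
  len 81.9 ang -103.72
  len 32.1 ang 167.05
  len 32.1 ang 166.53
58 [[580.8, -169.5], [557.7, -265.9], [523.7, -255.8], [545.7, -158.7]] mean [ 552.  -212.5]
  len 99.2 ang -103.49
  len 99.5 ang -102.8
  len 36.7 ang 162.88
  len 35.5 ang 163.34
44 [[600.6, 218.0], [587.9, 141.7], [489.8, 157.6], [502.8, 234.9]] mean [545.3 188.1]
  len 77.4 ang -99.44
  len 78.4 ang -99.5
  len 99.3 ang 170.19
  len 99.4 ang 170.78
78 [[548.0, 209.6], [539.3, 168.6], [526.2, 170.2], [532.0, 210.4]] mean [536.4 189.7]
  len 41.9 ang -101.95
  len 40.6 ang -98.22
  len 16.0 ang 176.94
  len 13.2 ang 172.77
92 [[564.2, -198.9], [560.5, -227.4], [544.9, -223.5], [549.0, -196.0]] mean [ 554.7 -211.4]
  len 28.7 ang -97.3
  len 27.8 ang -98.51
  len 15.4 ang 169.23
  len 16.1 ang 165.97
```

Call:
{"op": "drive_tool", "data": {"steps": [{"delta_pos": [22, 33, 8], "yaw": -0.12, "hand": 94}, {"delta_pos": [22, 33, 8], "yaw": -0.12, "hand": 94}, {"delta_pos": [22, 33, 8], "yaw": -0.12, "hand": 94}, {"delta_pos": [22, 33, 8], "yaw": -0.12, "hand": 94}, {"delta_pos": [22, 33, 8], "yaw": -0.12, "hand": 94}]}}

```text
clock: 0.57
eef_pos: [347.7, -334.2, 261.2]
eef_rot: [-3.141, 0.0, -0.129]
wrist_force: [0.1, -0.3, -0.3]
finger_gap: 94.1
```

Run:
```python
from h import *
shot('wrist','w1'); s=manip.read_state(); print(s['eef_pos'],s['eef_rot'],s['joints'],s['clock'])
```

```text
[ 350.58676916 -330.6080138   262.83663712] [-3.14159057e+00 -2.23733016e-03 -1.41625047e-01] [-8.32856337e-01  1.15116973e-01  1.64902349e+00  1.45547905e-03
  1.37572994e+00  8.79284147e-01] 0.6167
```

View pics/w1.png

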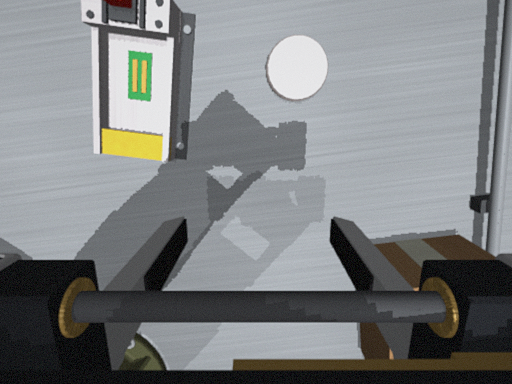

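Call:
{"op": "drive_tool", "data": {"steps": [{"delta_pos": [-8, 40, 5], "yaw": -0.05, "hand": 94}, {"delta_pos": [-8, 40, 5], "yaw": -0.05, "hand": 94}, {"delta_pos": [-8, 40, 5], "yaw": 0, "hand": 94}, {"delta_pos": [0, 0, 0], "yaw": 0, "hand": 94}]}}

```text
clock: 0.95
eef_pos: [322.2, -211.8, 277.0]
eef_rot: [3.141, -0.002, -0.22]
wrist_force: [-0.2, 0.3, 0.4]
finger_gap: 93.9
```

Run:
```python
from h import *
shot('wrist','w2'); s=manip.read_state(); print(s['eef_pos'],s['eef_rot'],s['joints'],s['clock'])
```

```text
[ 322.92885416 -214.01748603  276.8370051 ] [ 3.14067544e+00 -2.12430420e-03 -2.19693886e-01] [-6.79973174e-01 -1.18395669e-01  1.84985034e+00  1.23489468e-04
  1.40782733e+00  1.11049812e+00] 1.0
```

View pics/w2.png

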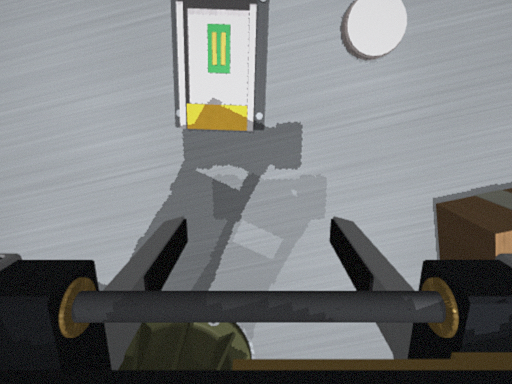

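Run:
```python
from h import *
crop('w2',160,0,290,140,'c4',4)
```

```text
(no output)
```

View pics/c4.png

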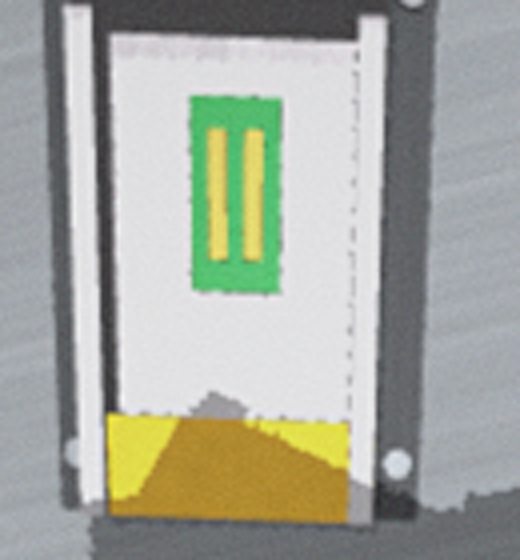

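```bash
cat >> h.py <<'E'
def q(c,pts,off,s,z):
    P=np.array([pt(c,off[0]+u/s,off[1]+v/s,z)[:2] for u,v in pts]); 
    print(z,P.round(1).tolist(),'mean',P.mean(0).round(1))
    for a,b in [(0,1),(3,2),(0,3),(1,2)]:
        if b<len(P):
            d=P[b]-P[a]; print('  len',np.hypot(*d).round(1),'ang',np.degrees(np.arctan2(d[1],d[0])).round(2))
    return P
E
python3 - <<'E'
from h import *
c=load('w2')
q(c,[(107,413),(351,423),(350,524),(107,516)],(160,0),4,31)
q(c,[(64,5),(388,15),(374,524),(80,513)],(160,0),4,37)
q(c,[(110,35),(355,42)],(160,0),4,12)
E
```

```text
31 [[428.3, -138.3], [407.4, -217.1], [375.2, -209.2], [395.8, -128.9]] mean [ 401.7 -173.4]
  len 81.5 ang -104.84
  len 82.9 ang -104.44
  len 33.8 ang 163.85
  len 33.2 ang 166.3
37 [[544.7, -160.0], [520.7, -255.2], [373.7, -217.4], [398.7, -121.8]] mean [ 459.5 -188.6]
  len 98.2 ang -104.15
  len 98.8 ang -104.69
  len 150.8 ang 165.35
  len 151.8 ang 165.58
12 [[542.5, -167.8], [523.3, -244.7]] mean [ 532.9 -206.2]
  len 79.3 ang -104.04
```

Call:
{"op": "drive_tool", "data": {"steps": [{"delta_pos": [8, 40, 0], "yaw": 0.015, "hand": 94}, {"delta_pos": [8, 40, 0], "yaw": 0.015, "hand": 94}, {"delta_pos": [8, 40, 0], "yaw": 0.015, "hand": 94}, {"delta_pos": [8, 40, 0], "yaw": 0.015, "hand": 94}, {"delta_pos": [8, 40, 0], "yaw": 0, "hand": 94}]}}

```text
clock: 1.42
eef_pos: [363.4, -14.7, 275.9]
eef_rot: [3.141, -0.0, -0.163]
wrist_force: [0.9, -1.0, 0.2]
finger_gap: 93.9
```

Call:
{"op": "drive_tool", "data": {"steps": [{"delta_pos": [8, 40, 0], "yaw": 0, "hand": 94}, {"delta_pos": [8, 40, 0], "yaw": 0, "hand": 94}, {"delta_pos": [8, 40, 0], "yaw": 0, "hand": 94}, {"delta_pos": [8, 40, 0], "yaw": 0, "hand": 94}, {"delta_pos": [8, 40, 0], "yaw": 0, "hand": 94}]}}

```text
clock: 1.83
eef_pos: [403.7, 186.0, 275.6]
eef_rot: [3.141, 0.0, -0.163]
wrist_force: [1.5, -0.6, 0.4]
finger_gap: 94.0
```

Call:
{"op": "drive_tool", "data": {"steps": [{"delta_pos": [0, 0, 0], "yaw": 0, "hand": 94}, {"delta_pos": [0, 0, 0], "yaw": 0, "hand": 94}]}}

```text
clock: 2.0
eef_pos: [403.5, 185.1, 274.9]
eef_rot: [3.141, 0.002, -0.16]
wrist_force: [0.0, 0.0, -0.4]
finger_gap: 94.1
```

Run:
```python
from h import *
shot('wrist','w3'); s=manip.read_state(); print(s['eef_pos'],s['eef_rot'],s['joints'],s['clock'])
crop('w3',60,0,320,190,'c5',3)
```

```text
[403.42279451 183.99848088 275.23343782] [ 3.14074593e+00  1.13711620e-03 -1.61454671e-01] [ 3.45380112e-01  1.94152698e-02  1.72237709e+00 -1.91046899e-04
  1.40120547e+00  2.07766301e+00] 2.05
```

View pics/w3.png

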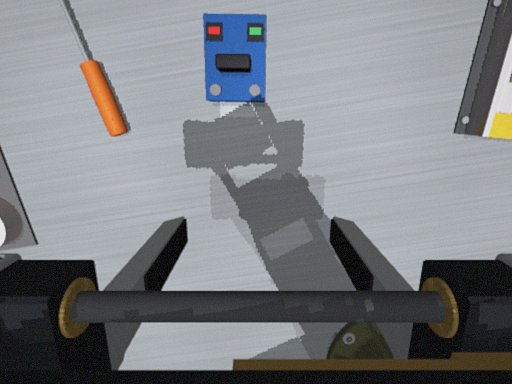

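View pics/c5.png

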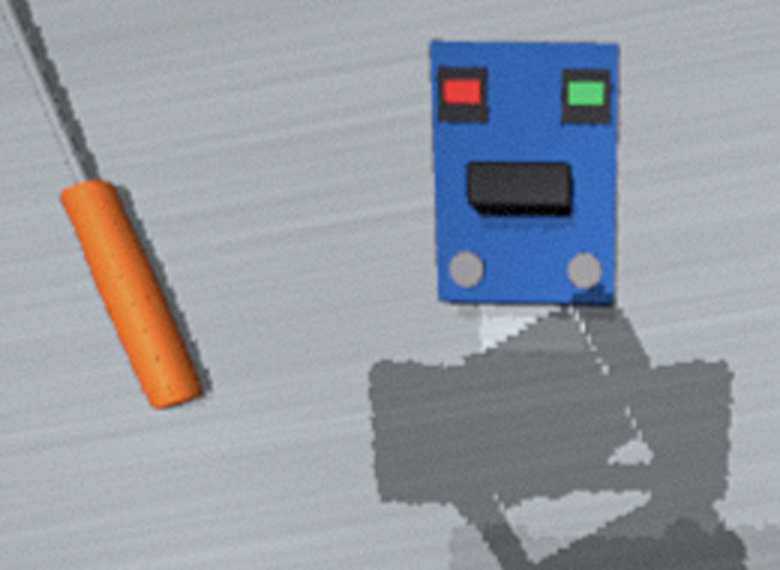

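Run:
```python
from h import *
c=load('w3')
q(c,[(430,41),(619,45),(614,305),(438,300)],(60,0),3,44)
q(c,[(468,162),(570,165),(570,206),(474,204)],(60,0),3,78)
```

```text
44 [[600.1, 219.2], [586.8, 145.1], [489.1, 162.2], [503.0, 236.1]] mean [544.7 190.7]
  len 75.2 ang -100.18
  len 75.2 ang -100.67
  len 98.6 ang 170.1
  len 99.2 ang 170.06
78 [[547.5, 209.4], [540.5, 171.8], [526.3, 174.2], [532.8, 210.0]] mean [536.8 191.3]
  len 38.3 ang -100.66
  len 36.4 ang -100.22
  len 14.8 ang 177.61
  len 14.3 ang 170.47
```

Call:
{"op": "drive_tool", "data": {"steps": [{"delta_pos": [33, 1, -20], "yaw": -0.013, "hand": 94}, {"delta_pos": [33, 1, -20], "yaw": 0, "hand": 94}, {"delta_pos": [33, 1, -20], "yaw": 0, "hand": 94}, {"delta_pos": [34, 2, -20], "yaw": 0, "hand": 94}, {"delta_pos": [0, 0, -25], "yaw": 0, "hand": 94}]}}

```text
clock: 2.47
eef_pos: [540.6, 186.6, 169.6]
eef_rot: [-3.141, -0.001, -0.179]
wrist_force: [-0.4, -0.0, -0.5]
finger_gap: 93.9
```

Call:
{"op": "drive_tool", "data": {"steps": [{"delta_pos": [0, 0, -30], "yaw": 0, "hand": 94}, {"delta_pos": [0, 0, -30], "yaw": 0, "hand": 80}, {"delta_pos": [0, 0, -20], "yaw": 0, "hand": 70}, {"delta_pos": [0, 0, 0], "yaw": 0, "hand": 60}, {"delta_pos": [0, 0, 0], "yaw": 0, "hand": 60}]}}

```text
clock: 2.88
eef_pos: [536.3, 187.5, 90.9]
eef_rot: [3.141, 0.001, -0.177]
wrist_force: [0.1, 0.4, 0.7]
finger_gap: 70.7
```

Call:
{"op": "drive_tool", "data": {"steps": [{"delta_pos": [0, 2, -15], "yaw": 0, "hand": 60}, {"delta_pos": [0, 0, -11], "yaw": 0, "hand": 50}, {"delta_pos": [0, 0, 0], "yaw": 0, "hand": 50}]}}

```text
clock: 3.13
eef_pos: [535.9, 190.4, 64.3]
eef_rot: [3.141, 0.001, -0.176]
wrist_force: [-0.2, -0.9, -0.9]
finger_gap: 51.6
```

Call:
{"op": "drive_tool", "data": {"steps": [{"delta_pos": [0, 0, 0], "yaw": 0, "hand": 30}, {"delta_pos": [0, 0, 0], "yaw": 0, "hand": 30}, {"delta_pos": [0, 0, 0], "yaw": 0, "hand": 30}, {"delta_pos": [0, 0, 0], "yaw": 0, "hand": 30}, {"delta_pos": [0, 0, 0], "yaw": 0, "hand": 30}], "squeeze": 15}}

```text
clock: 3.55
eef_pos: [536.6, 191.3, 65.9]
eef_rot: [-3.141, -0.002, -0.175]
wrist_force: [-0.0, 3.0, 5.3]
finger_gap: 40.0
```

Call:
{"op": "drive_tool", "data": {"steps": [{"delta_pos": [0, 0, 10], "yaw": 0, "hand": 30}, {"delta_pos": [0, 0, 20], "yaw": 0, "hand": 30}, {"delta_pos": [0, 0, 20], "yaw": 0, "hand": 30}, {"delta_pos": [0, 0, 0], "yaw": 0, "hand": 30}, {"delta_pos": [0, 0, 0], "yaw": 0, "hand": 30}]}}

```text
clock: 3.97
eef_pos: [536.2, 191.0, 115.3]
eef_rot: [-3.141, -0.001, -0.176]
wrist_force: [-0.7, -0.2, -4.6]
finger_gap: 40.0
```

Run:
```python
from h import *
shot('side','s1'); s=manip.read_state(); print(s['eef_pos'],s['eef_rot'],s['joints'],s['clock'],s['wrist_force'],s['moment'],s['finger_gap'])
crop('s1',180,180,320,290,'c6',5)
```

```text
[535.64406687 190.85744988 114.13466288] [ 3.14105851e+00  9.10450695e-04 -1.75689953e-01] [ 2.77915231e-01  4.50875720e-01  1.57971971e+00 -9.05230049e-05
  1.11204967e+00  2.02444140e+00] 4.0167 [ 0.19594116 -0.60497217 -4.40432446] [0.09836665 0.10430869 0.05340472] 39.75105088455884
```

View pics/c6.png

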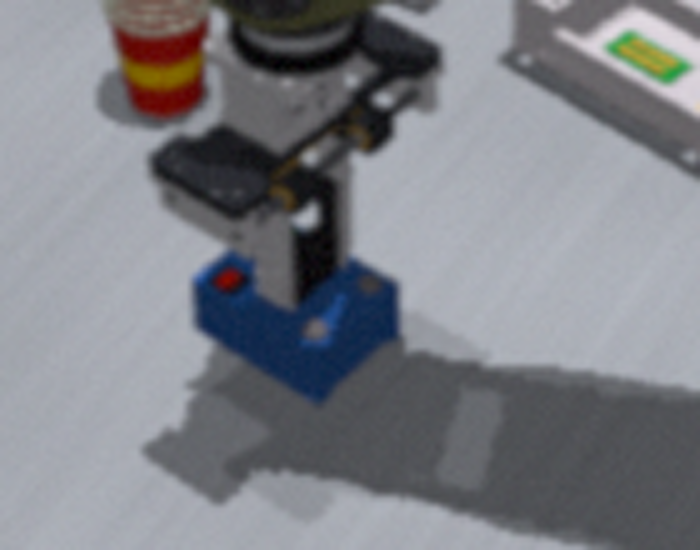

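Call:
{"op": "drive_tool", "data": {"steps": [{"delta_pos": [-2, -20, 0], "yaw": 0.115, "hand": 30}, {"delta_pos": [-2, -20, 0], "yaw": 0.115, "hand": 30}, {"delta_pos": [-2, -20, 0], "yaw": 0.115, "hand": 30}, {"delta_pos": [-2, -20, 0], "yaw": 0.115, "hand": 30}, {"delta_pos": [-2, -20, 0], "yaw": 0.115, "hand": 30}]}}

```text
clock: 4.43
eef_pos: [525.1, 90.1, 113.2]
eef_rot: [-3.141, 0.003, 0.405]
wrist_force: [-0.1, -0.2, -4.6]
finger_gap: 40.0
```

Call:
{"op": "drive_tool", "data": {"steps": [{"delta_pos": [-2, -20, 0], "yaw": 0.115, "hand": 30}, {"delta_pos": [-2, -20, 0], "yaw": 0.115, "hand": 30}, {"delta_pos": [-2, -20, 0], "yaw": 0.115, "hand": 30}, {"delta_pos": [-2, -20, 0], "yaw": 0.115, "hand": 30}, {"delta_pos": [-2, -20, 0], "yaw": 0.115, "hand": 30}]}}

```text
clock: 4.85
eef_pos: [515.1, -9.8, 113.3]
eef_rot: [-3.139, 0.001, 0.98]
wrist_force: [1.1, 0.3, -4.3]
finger_gap: 39.9
```

Call:
{"op": "drive_tool", "data": {"steps": [{"delta_pos": [-4, -20, -8], "yaw": 0.115, "hand": 30}, {"delta_pos": [-4, -20, -8], "yaw": 0.115, "hand": 30}, {"delta_pos": [-4, -10, -8], "yaw": 0.116, "hand": 30}, {"delta_pos": [0, 0, -5], "yaw": 0, "hand": 30}, {"delta_pos": [0, 0, 0], "yaw": 0, "hand": 30}]}}

```text
clock: 5.27
eef_pos: [502.9, -59.0, 83.9]
eef_rot: [-3.138, 0.0, 1.316]
wrist_force: [-0.3, 0.4, -4.2]
finger_gap: 39.9
```

```bash
cat >> h.py <<'E'
B=np.array([482.7,-194.7]);YB=-0.250
def tobay(p): 
    d=np.array(p[:2])-B; c,s=np.cos(YB),np.sin(YB); return np.array([c*d[0]+s*d[1],-s*d[0]+c*d[1]])
def frombay(x,y): 
    c,s=np.cos(YB),np.sin(YB); return B+np.array([c*x-s*y,s*x+c*y])
def st():
    s=manip.read_state(); p=s['eef_pos']; print('t',s['clock'],'p',p.round(1),'yaw',s['eef_rot'][2].round(3),'bay',tobay(p).round(1),'F',s['wrist_force'].round(1),'M',s['moment'].round(2),'gap',round(s['finger_gap'],1)); return s
E
python3 - <<'E'
from h import *
shot('side','s2'); st(); c=shot('wrist','w4')
crop('s2',240,150,360,240,'c7',5)
E
```

```text
t 5.3167 p [503.5 -58.5  84.8] yaw 1.316 bay [-13.5 137.1] F [ 0.9  0.3 -4.2] M [-0.11 -0.03  0.01] gap 39.8
```

View pics/c7.png

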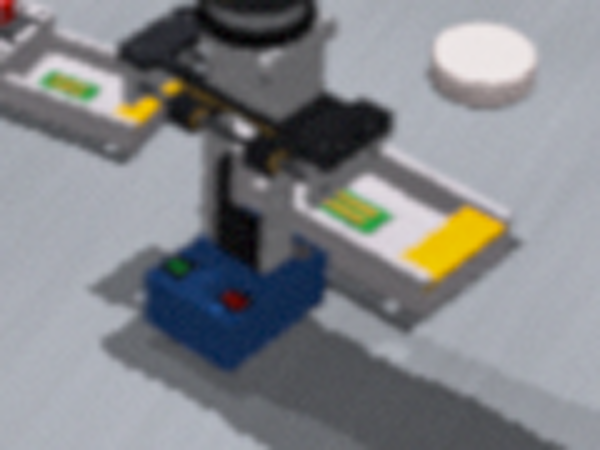

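Call:
{"op": "drive_tool", "data": {"steps": [{"delta_pos": [-2.5, -9.7, 0], "yaw": 0.002, "hand": 30}, {"delta_pos": [-2.5, -9.7, 0], "yaw": 0.003, "hand": 30}, {"delta_pos": [-1, -3.9, 0], "yaw": 0, "hand": 30}, {"delta_pos": [-0.5, -1.9, 0], "yaw": 0, "hand": 30}]}}

```text
clock: 5.7
eef_pos: [498.0, -84.2, 86.7]
eef_rot: [3.14, -0.002, 1.324]
wrist_force: [1.2, 11.8, 2.1]
finger_gap: 40.0
```

Run:
```python
from h import *
st()
```

```text
t 5.7 p [498.  -84.2  86.7] yaw 1.324 bay [-12.5 110.8] F [ 1.2 11.8  2.1] M [ 1.98 -0.43 -0.1 ] gap 40.0
```

Call:
{"op": "drive_tool", "data": {"steps": [{"delta_pos": [-0.5, -2, 3.6], "yaw": 0, "hand": 30}, {"delta_pos": [-1, -3.9, 3.6], "yaw": 0, "hand": 30}, {"delta_pos": [0, 0, 0], "yaw": 0, "hand": 30}]}}

```text
clock: 5.95
eef_pos: [496.1, -90.6, 93.8]
eef_rot: [3.141, -0.0, 1.324]
wrist_force: [-0.2, 2.2, -2.5]
finger_gap: 39.8
```

Run:
```python
from h import *
shot('side','s3'); st()
crop('s3',240,150,360,240,'c8',5)
```

```text
t 6.0 p [496.1 -90.5  93.5] yaw 1.325 bay [-12.8 104.3] F [ 0.2  0.5 -4.4] M [-0.02 -0.08 -0.05] gap 40.1
```

View pics/c8.png

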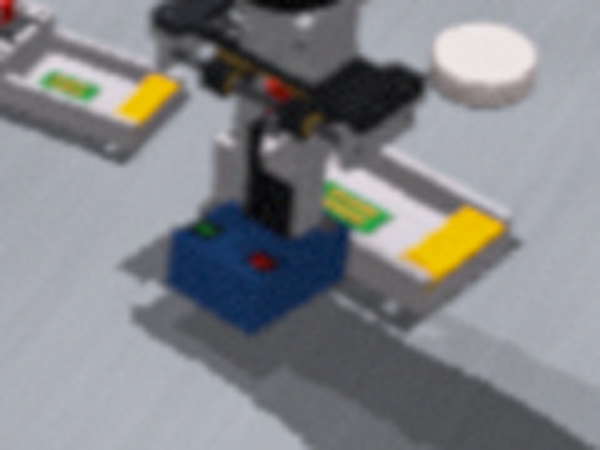

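Call:
{"op": "drive_tool", "data": {"steps": [{"delta_pos": [-1.1, -4.3, 3.3], "yaw": 0, "hand": 30}, {"delta_pos": [-1.1, -4.3, 3], "yaw": 0, "hand": 30}, {"delta_pos": [-1, -4, 2.4], "yaw": 0, "hand": 30}, {"delta_pos": [-1, -4, 2.1], "yaw": 0, "hand": 30}, {"delta_pos": [-1, -4, 2], "yaw": 0, "hand": 30}]}}

```text
clock: 6.42
eef_pos: [490.7, -111.1, 106.1]
eef_rot: [-3.142, -0.0, 1.325]
wrist_force: [1.0, 2.3, -6.0]
finger_gap: 39.9
```

Call:
{"op": "drive_tool", "data": {"steps": [{"delta_pos": [-1, -4, 1.6], "yaw": 0, "hand": 30}, {"delta_pos": [0, 0, 0], "yaw": 0, "hand": 30}]}}

```text
clock: 6.58
eef_pos: [489.8, -115.3, 107.8]
eef_rot: [3.141, 0.0, 1.325]
wrist_force: [0.4, 1.9, -3.3]
finger_gap: 39.8
```

Run:
```python
from h import *
shot('side','s4'); st()
crop('s4',240,150,360,240,'c9',5)
```

```text
t 6.6333 p [ 489.8 -115.1  107.7] yaw 1.325 bay [-12.8  78.9] F [ 0.4  2.  -3.7] M [ 0.07 -0.03  0.02] gap 39.5
```

View pics/c9.png

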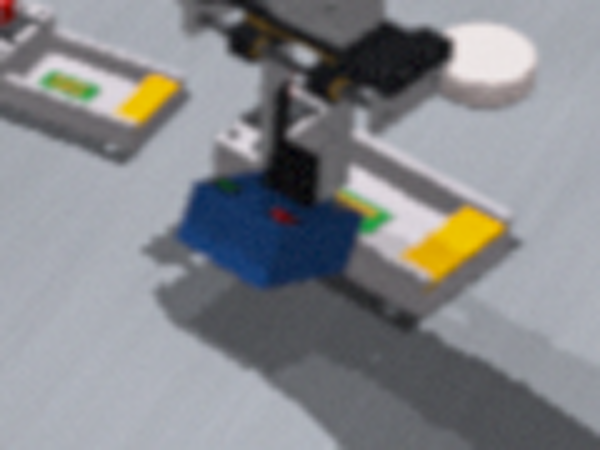

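Call:
{"op": "drive_tool", "data": {"steps": [{"delta_pos": [1, 4, 8], "yaw": 0, "hand": 30}, {"delta_pos": [1, 4, 14], "yaw": 0, "hand": 30}, {"delta_pos": [1, 4, 14], "yaw": -0.06, "hand": 30}, {"delta_pos": [-1, -3, 7], "yaw": -0.11, "hand": 30}, {"delta_pos": [-3.1, -6.6, 0], "yaw": -0.11, "hand": 30}], "squeeze": 28}}

```text
clock: 7.05
eef_pos: [489.8, -111.8, 152.9]
eef_rot: [3.138, -0.0, 1.042]
wrist_force: [0.9, -1.1, -4.5]
finger_gap: 39.9
```

Call:
{"op": "drive_tool", "data": {"steps": [{"delta_pos": [-3.1, -6.6, 0], "yaw": -0.11, "hand": 30}, {"delta_pos": [-3.1, -6.6, 0], "yaw": -0.11, "hand": 30}, {"delta_pos": [-3.1, -6.6, 0], "yaw": -0.11, "hand": 30}, {"delta_pos": [-3.1, -6.6, 0], "yaw": -0.11, "hand": 30}, {"delta_pos": [-3.1, -6.6, 0], "yaw": -0.11, "hand": 30}]}}

```text
clock: 7.47
eef_pos: [473.2, -145.3, 151.1]
eef_rot: [3.141, 0.0, 0.49]
wrist_force: [-0.3, -0.0, -4.6]
finger_gap: 39.8
```

Call:
{"op": "drive_tool", "data": {"steps": [{"delta_pos": [-3.1, -6.6, 0], "yaw": -0.11, "hand": 30}, {"delta_pos": [-3.1, -6.6, 0], "yaw": -0.11, "hand": 30}, {"delta_pos": [-3.1, -6.6, 0], "yaw": -0.11, "hand": 30}, {"delta_pos": [-3.1, -6.6, 0], "yaw": -0.11, "hand": 30}, {"delta_pos": [-3.1, -6.6, 0], "yaw": -0.11, "hand": 30}]}}

```text
clock: 7.88
eef_pos: [457.7, -178.3, 151.0]
eef_rot: [3.141, 0.0, -0.06]
wrist_force: [0.0, -0.2, -4.5]
finger_gap: 39.8
```

Run:
```python
from h import *
st()
```

```text
t 7.8833 p [ 457.7 -178.3  151. ] yaw -0.06 bay [-28.3   9.7] F [ 0.  -0.2 -4.5] M [0.06 0.13 0.01] gap 39.8
```

Call:
{"op": "drive_tool", "data": {"steps": [{"delta_pos": [-2.5, -4.3, 0], "yaw": -0.1, "hand": 30}, {"delta_pos": [-2.5, -4.4, 0], "yaw": -0.09, "hand": 30}, {"delta_pos": [0, 0, 0], "yaw": 0, "hand": 30}, {"delta_pos": [0, 0, 0], "yaw": 0, "hand": 30}]}}

```text
clock: 8.22
eef_pos: [452.9, -186.8, 150.9]
eef_rot: [3.141, -0.0, -0.242]
wrist_force: [-0.3, 0.7, -4.7]
finger_gap: 39.8
```

Run:
```python
from h import *
st(); shot('side','s5'); shot('wrist','w5'); shot('top','t5')
crop('s5',250,120,370,210,'c10',6)
```

```text
t 8.2167 p [ 452.9 -186.8  150.9] yaw -0.242 bay [-30.9   0.3] F [-0.3  0.7 -4.7] M [ 0.13  0.14 -0.  ] gap 39.8
```

View pics/c10.png

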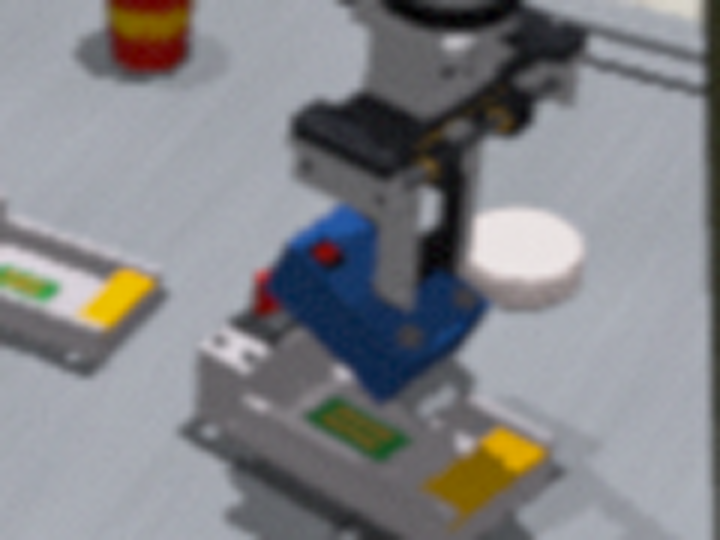

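View pics/w5.png

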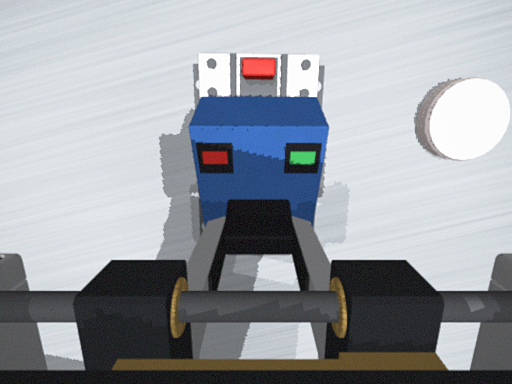

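```bash
cat >> h.py <<'E'
def planefit(c,us,vs):
    P=np.array([pt(c,u,v) for u in us for v in vs if c['range_z'][v,u]>0])
    m=P.mean(0); n=np.linalg.svd(P-m)[2][2]; n*=np.sign(n[2]); b=np.array([np.cos(YB),np.sin(YB),0])
    r=(P-m)@n
    print('n',n.round(3),'tilt+xup',np.degrees(np.arctan2(-n@b,n[2])).round(2),'side',np.degrees(np.arctan2(n@[ -b[1],b[0],0],n[2])).round(2),'rms',r.std().round(2)); return m,n
E
python3 - <<'E'
from h import *
c=load('w5')
m,n=planefit(c,range(205,312),range(170,196))
m,n=planefit(c,range(238,282),range(130,196))
print(tobay(m),m)
p=pt(c,257,130);print(tobay(p),p); 
# upper edge of face: bay coords of top front corner
for v in range(96,200,6):
  p=pt(c,257,v); print(v,tobay(p).round(1),p[2].round(1))
# tab
for uv in [(258,66),(258,74),(245,60)]: p=pt(c,*uv); print(uv,tobay(p).round(1),p[2].round(1))
E
```

```text
n [-0.412  0.101  0.905] tilt+xup 25.13 side -0.24 rms 0.56
n [-0.391  0.097  0.916] tilt+xup 23.72 side -0.19 rms 0.54
[15.38767152 -0.43758269] [ 497.50104638 -198.93095016  142.06119337]
[35.11997609  1.14062826] [ 517.01037703 -202.28365225  152.13818998]
96 [57.   1.7] 65.4
102 [50.5  1.4] 121.4
108 [46.8  1.3] 130.2
114 [43.3  1.3] 137.9
120 [40.1  1.2] 143.8
126 [37.1  1.2] 150.3
132 [33.9  1.1] 150.0
138 [30.7  1.1] 149.5
144 [27.2  1.1] 147.8
150 [23.6  1.1] 145.2
156 [19.8  1.1] 142.8
162 [16.2  1. ] 141.9
168 [12.3  1. ] 140.0
174 [8.4 1. ] 138.9
180 [4.1 0.9] 136.4
186 [-0.1  0.9] 134.5
192 [-4.4  0.9] 133.2
198 [-8.8  0.9] 131.5
(258, 66) [75.8  1. ] 90.6
(258, 74) [70.6  1. ] 90.2
(245, 60) [79.7 10.2] 89.9
```

Call:
{"op": "drive_tool", "data": {"steps": [{"delta_pos": [-1.5, 0.4, -10], "yaw": -0.006, "hand": 30}, {"delta_pos": [0, 0, -12], "yaw": 0, "hand": 30}, {"delta_pos": [0, 0, -12], "yaw": 0, "hand": 30}, {"delta_pos": [0, 0, -6], "yaw": 0, "hand": 30}, {"delta_pos": [0, 0, 0], "yaw": 0, "hand": 30}]}}

```text
clock: 8.78
eef_pos: [450.6, -186.0, 108.9]
eef_rot: [-3.141, 0.003, -0.25]
wrist_force: [-0.3, 0.7, -4.0]
finger_gap: 40.1
```

Run:
```python
from h import *
st(); shot('side','s6'); 
crop('s6',260,130,360,220,'c11',6)
```

```text
t 8.7833 p [ 450.6 -186.   108.9] yaw -0.25 bay [-33.3   0.5] F [-0.3  0.7 -4. ] M [ 0.06  0.14 -0.02] gap 40.1
```

View pics/c11.png

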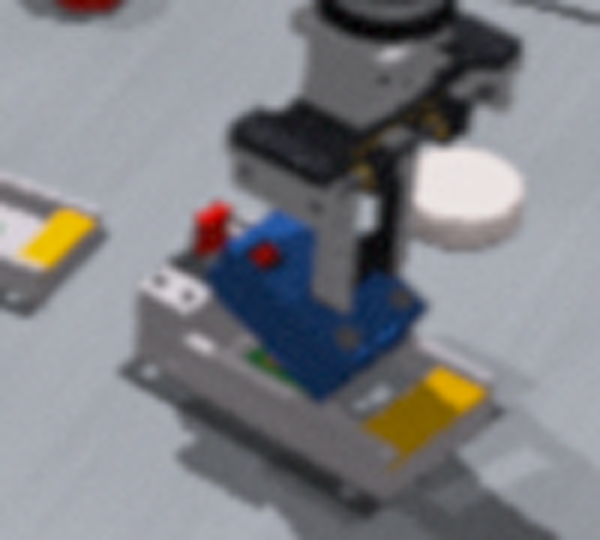

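Call:
{"op": "drive_tool", "data": {"steps": [{"delta_pos": [0, 0, -2.5], "yaw": 0, "hand": 30}, {"delta_pos": [0, 0, -1.5], "yaw": 0, "hand": 30}, {"delta_pos": [0, 0, 0], "yaw": 0, "hand": 30}]}}

```text
clock: 9.08
eef_pos: [451.4, -186.5, 106.6]
eef_rot: [3.142, -0.0, -0.251]
wrist_force: [0.7, 0.8, -3.9]
finger_gap: 39.4
```

Call:
{"op": "drive_tool", "data": {"steps": [{"delta_pos": [0, 0, -1.5], "yaw": 0, "hand": 30}, {"delta_pos": [0, 0, 0], "yaw": 0, "hand": 30}]}}

```text
clock: 9.25
eef_pos: [451.3, -186.5, 105.0]
eef_rot: [3.142, -0.0, -0.251]
wrist_force: [0.5, -1.0, -4.8]
finger_gap: 39.8
```

Call:
{"op": "drive_tool", "data": {"steps": [{"delta_pos": [0, 0, -1.5], "yaw": 0, "hand": 30}, {"delta_pos": [0, 0, 0], "yaw": 0, "hand": 30}]}}

```text
clock: 9.42
eef_pos: [451.2, -186.5, 103.3]
eef_rot: [-3.142, 0.0, -0.251]
wrist_force: [-1.0, -0.2, -5.0]
finger_gap: 39.7
```

Call:
{"op": "drive_tool", "data": {"steps": [{"delta_pos": [0, 0, -1.5], "yaw": 0, "hand": 30}, {"delta_pos": [0, 0, 0], "yaw": 0, "hand": 30}]}}

```text
clock: 9.58
eef_pos: [451.2, -186.5, 101.8]
eef_rot: [-3.142, 0.0, -0.251]
wrist_force: [0.1, -0.3, -5.5]
finger_gap: 39.8
```

Call:
{"op": "drive_tool", "data": {"steps": [{"delta_pos": [0, 0, -1.5], "yaw": 0, "hand": 30}, {"delta_pos": [0, 0, 0], "yaw": 0, "hand": 30}]}}

```text
clock: 9.75
eef_pos: [451.2, -186.5, 100.3]
eef_rot: [-3.142, 0.0, -0.251]
wrist_force: [-0.4, -0.1, -4.5]
finger_gap: 39.5
```

Call:
{"op": "drive_tool", "data": {"steps": [{"delta_pos": [0, 0, -1.2], "yaw": 0, "hand": 30}, {"delta_pos": [0, 0, 0], "yaw": 0, "hand": 30}]}}

```text
clock: 9.92
eef_pos: [451.2, -186.5, 99.1]
eef_rot: [-3.142, 0.0, -0.251]
wrist_force: [-0.5, 0.2, -4.0]
finger_gap: 40.0
```

Call:
{"op": "drive_tool", "data": {"steps": [{"delta_pos": [0, 0, -1.2], "yaw": 0, "hand": 30}, {"delta_pos": [0, 0, 0], "yaw": 0, "hand": 30}]}}

```text
clock: 10.08
eef_pos: [451.7, -186.6, 98.5]
eef_rot: [3.142, -0.001, -0.251]
wrist_force: [0.3, -0.5, 2.0]
finger_gap: 39.5
```

Call:
{"op": "drive_tool", "data": {"steps": [{"delta_pos": [0, 0, 1.8], "yaw": 0, "hand": 30}, {"delta_pos": [-3.9, 1, 0], "yaw": 0, "hand": 30}, {"delta_pos": [-3.9, 1, 0], "yaw": 0, "hand": 30}, {"delta_pos": [0, 0, 0], "yaw": 0, "hand": 30}]}}

```text
clock: 10.42
eef_pos: [442.6, -184.2, 99.7]
eef_rot: [-3.141, 0.001, -0.251]
wrist_force: [0.1, -0.1, -4.2]
finger_gap: 40.0
```

Call:
{"op": "drive_tool", "data": {"steps": [{"delta_pos": [-1.9, 0.5, 0], "yaw": 0, "hand": 30}, {"delta_pos": [0, 0, 0], "yaw": 0, "hand": 30}]}}

```text
clock: 10.58
eef_pos: [441.3, -183.9, 99.9]
eef_rot: [-3.142, 0.0, -0.251]
wrist_force: [-0.6, 0.1, -3.2]
finger_gap: 39.9
```

Call:
{"op": "drive_tool", "data": {"steps": [{"delta_pos": [-1.9, 0.5, 0], "yaw": 0, "hand": 30}, {"delta_pos": [0, 0, 0], "yaw": 0, "hand": 30}]}}

```text
clock: 10.75
eef_pos: [439.4, -183.4, 99.8]
eef_rot: [-3.142, 0.0, -0.251]
wrist_force: [0.2, 0.2, -4.4]
finger_gap: 39.8
```

Run:
```python
from h import *
st(); shot('side','s7'); 
crop('s7',260,130,360,220,'c12',6)
```

```text
t 10.75 p [ 439.4 -183.4   99.8] yaw -0.251 bay [-44.7   0.2] F [ 0.2  0.2 -4.4] M [ 0.08  0.13 -0.  ] gap 39.8
```

View pics/c12.png

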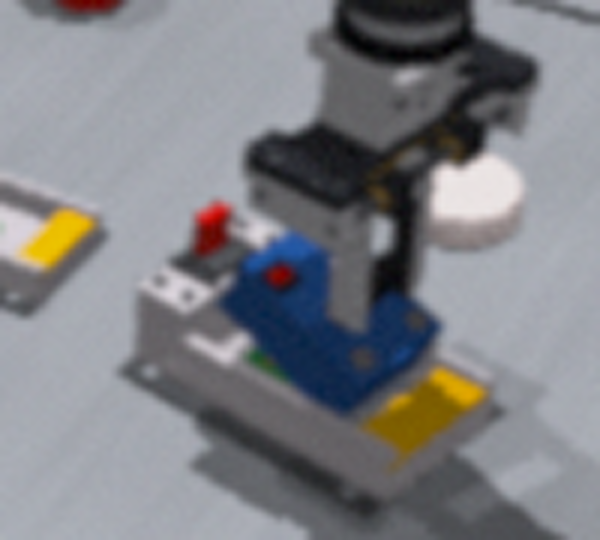

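Call:
{"op": "drive_tool", "data": {"steps": [{"delta_pos": [-1, 0.25, 0], "yaw": 0, "hand": 30}, {"delta_pos": [0, 0, 0], "yaw": 0, "hand": 30}]}}

```text
clock: 10.97
eef_pos: [438.6, -183.2, 99.9]
eef_rot: [-3.142, 0.0, -0.251]
wrist_force: [-0.2, -0.2, -4.2]
finger_gap: 40.1
```

Call:
{"op": "drive_tool", "data": {"steps": [{"delta_pos": [-1, 0.25, 0], "yaw": 0, "hand": 30}, {"delta_pos": [0, 0, 0], "yaw": 0, "hand": 30}]}}

```text
clock: 11.13
eef_pos: [437.5, -183.0, 99.9]
eef_rot: [-3.142, 0.0, -0.251]
wrist_force: [-0.1, -0.3, -3.6]
finger_gap: 39.9
```

Call:
{"op": "drive_tool", "data": {"steps": [{"delta_pos": [-1, 0.25, 0], "yaw": 0, "hand": 30}, {"delta_pos": [0, 0, 0], "yaw": 0, "hand": 30}]}}

```text
clock: 11.3
eef_pos: [436.9, -182.8, 100.1]
eef_rot: [3.142, -0.001, -0.251]
wrist_force: [2.9, -0.2, -5.1]
finger_gap: 39.6
```

Call:
{"op": "drive_tool", "data": {"steps": [{"delta_pos": [0, 0, -1.5], "yaw": 0, "hand": 30}, {"delta_pos": [1.5, -0.4, -1.2], "yaw": 0, "hand": 30}, {"delta_pos": [1.5, -0.4, -1], "yaw": 0, "hand": 30}, {"delta_pos": [0, 0, 0], "yaw": 0, "hand": 30}], "squeeze": 14}}

```text
clock: 11.63
eef_pos: [440.7, -184.0, 96.9]
eef_rot: [3.141, -0.002, -0.251]
wrist_force: [3.3, 0.2, 5.3]
finger_gap: 39.8
```

Run:
```python
from h import *
st(); shot('side','s8'); 
crop('s8',260,130,360,220,'c13',6); c=shot('wrist','w8')
```

```text
t 11.6333 p [ 440.7 -184.    96.9] yaw -0.251 bay [-43.3   0. ] F [3.3 0.2 5.3] M [ 0.04 -0.52 -0.01] gap 39.8
```

View pics/c13.png

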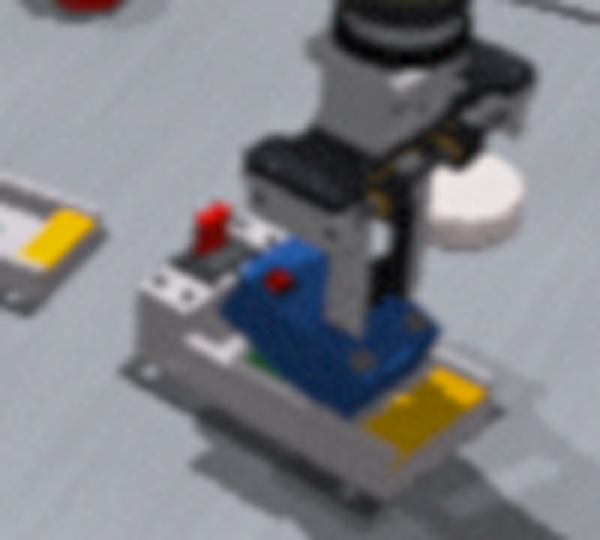

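View pics/w8.png

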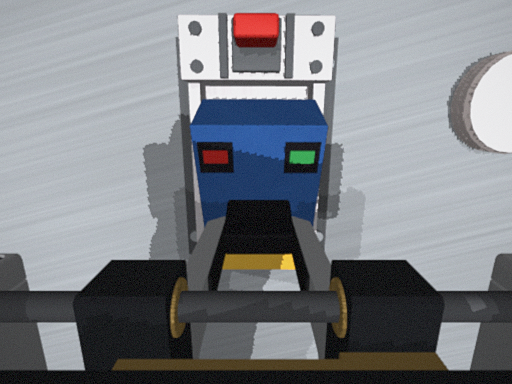

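Call:
{"op": "drive_tool", "data": {"steps": [{"delta_pos": [3.3, -0.8, -1.3], "yaw": 0, "hand": 30}, {"delta_pos": [3.3, -0.8, -1.3], "yaw": 0, "hand": 30}, {"delta_pos": [0, 0, 0], "yaw": 0, "hand": 30}]}}

```text
clock: 11.98
eef_pos: [447.1, -185.4, 93.6]
eef_rot: [3.141, -0.001, -0.251]
wrist_force: [4.2, -1.3, 4.8]
finger_gap: 40.0
```

Call:
{"op": "drive_tool", "data": {"steps": [{"delta_pos": [3, -0.8, -1.6], "yaw": 0, "hand": 30}, {"delta_pos": [3, -0.8, -1.6], "yaw": 0, "hand": 30}, {"delta_pos": [0, 0, 0], "yaw": 0, "hand": 30}]}}

```text
clock: 12.23
eef_pos: [452.7, -186.9, 90.1]
eef_rot: [3.142, -0.0, -0.251]
wrist_force: [4.3, -0.8, 3.3]
finger_gap: 39.7
```

Run:
```python
from h import *
st(); c=shot('wrist','w9'); planefit(c,range(238,282),range(140,190)); planefit(load('w8'),range(238,282),range(135,190))
```

```text
t 12.2333 p [ 452.7 -186.9   90.1] yaw -0.251 bay [-31.    0.1] F [ 4.3 -0.8  3.3] M [-0.17 -0.64  0.05] gap 39.7
n [-0.199  0.05   0.979] tilt+xup 11.84 side -0.06 rms 0.59
n [-0.351  0.088  0.932] tilt+xup 21.19 side -0.1 rms 0.55
```

View pics/w9.png

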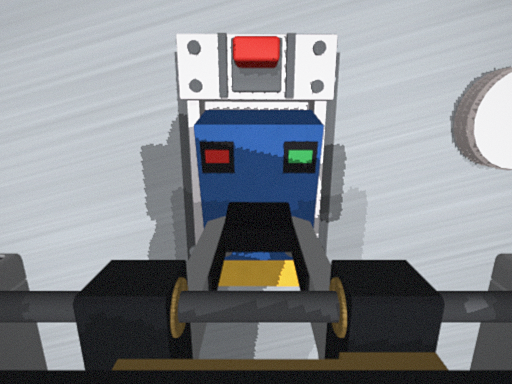

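Call:
{"op": "drive_tool", "data": {"steps": [{"delta_pos": [3, -0.8, -1.6], "yaw": 0, "hand": 30}, {"delta_pos": [3, -0.8, -1.8], "yaw": 0, "hand": 30}, {"delta_pos": [0, 0, 0], "yaw": 0, "hand": 30}]}}

```text
clock: 12.53
eef_pos: [458.3, -188.3, 86.4]
eef_rot: [-3.141, 0.001, -0.251]
wrist_force: [2.1, -0.6, -1.2]
finger_gap: 39.5
```

Call:
{"op": "drive_tool", "data": {"steps": [{"delta_pos": [3, -0.8, -2.1], "yaw": 0, "hand": 30}, {"delta_pos": [3, -0.8, -2.2], "yaw": 0, "hand": 30}, {"delta_pos": [0, 0, 0], "yaw": 0, "hand": 30}]}}

```text
clock: 12.78
eef_pos: [464.3, -189.9, 81.9]
eef_rot: [-3.141, 0.001, -0.251]
wrist_force: [1.1, -0.3, -3.3]
finger_gap: 39.7
```

Run:
```python
from h import *
st(); c=shot('wrist','w10'); planefit(c,range(238,282),range(145,190));
for v in range(120,196,8):
  p=pt(c,257,v); print(v,tobay(p).round(1),p[2].round(1))
```

```text
t 12.7833 p [ 464.3 -189.9   81.9] yaw -0.251 bay [-19.1   0.1] F [ 1.1 -0.3 -3.3] M [-0.01  0.    0.02] gap 39.7
n [-0.045  0.008  0.999] tilt+xup 2.63 side -0.19 rms 0.61
120 [50.3  0.6] 9.1
128 [46.7  0.3] 58.6
136 [41.9  0.3] 58.8
144 [37.   0.3] 59.5
152 [32.   0.4] 58.9
160 [26.9  0.4] 59.0
168 [21.6  0.4] 58.3
176 [16.4  0.4] 58.4
184 [11.   0.4] 57.8
192 [5.7 0.4] 58.2
```

View pics/w10.png

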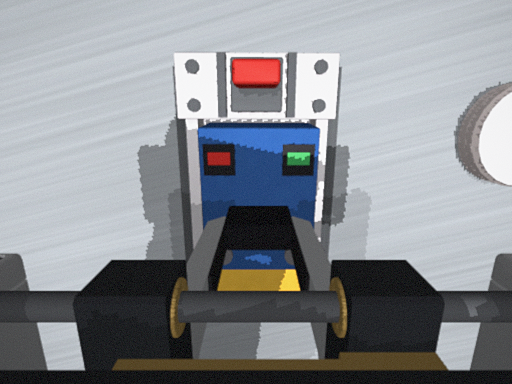

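Call:
{"op": "drive_tool", "data": {"steps": [{"delta_pos": [2.5, -0.6, -2.1], "yaw": 0, "hand": 30}, {"delta_pos": [2.5, -0.6, -2.1], "yaw": 0, "hand": 30}, {"delta_pos": [0, 0, 0], "yaw": 0, "hand": 30}]}}

```text
clock: 13.08
eef_pos: [469.5, -191.2, 78.6]
eef_rot: [-3.142, 0.0, -0.251]
wrist_force: [-2.2, -0.3, 2.6]
finger_gap: 40.1
```

Run:
```python
from h import *
st(); c=shot('wrist','w11'); planefit(c,range(238,282),range(145,190));
for v in range(120,196,8):
  p=pt(c,257,v); print(v,tobay(p).round(1),p[2].round(1))
```

```text
t 13.0833 p [ 469.5 -191.2   78.6] yaw -0.251 bay [-13.7   0.1] F [-2.2 -0.3  2.6] M [ 0.26  0.44 -0.03] gap 40.1
n [0.001 0.002 1.   ] tilt+xup 0.0 side 0.14 rms 0.63
120 [57.1  0.3] 64.5
128 [52.1  0.4] 54.7
136 [47.2  0.4] 54.8
144 [42.3  0.4] 55.1
152 [37.3  0.4] 55.1
160 [32.2  0.4] 55.3
168 [26.9  0.4] 54.0
176 [21.9  0.4] 55.5
184 [16.3  0.4] 54.0
192 [10.8  0.4] 53.7
```

Call:
{"op": "drive_tool", "data": {"steps": [{"delta_pos": [-0.5, 0.1, -1], "yaw": 0, "hand": 30}, {"delta_pos": [-0.5, 0.1, -0.5], "yaw": 0, "hand": 30}, {"delta_pos": [-0.5, 0.1, 0], "yaw": 0, "hand": 30}, {"delta_pos": [0, 0, 0], "yaw": 0, "hand": 30}]}}

```text
clock: 13.47
eef_pos: [469.5, -191.2, 78.6]
eef_rot: [3.141, -0.005, -0.251]
wrist_force: [3.9, 2.6, 10.4]
finger_gap: 40.3
```

Run:
```python
from h import *
st(); c=shot('wrist','w12'); planefit(c,range(238,282),range(145,190)); shot('side','s12');crop('s12',260,130,360,220,'c14',6);crop('w12',160,40,360,230,'c15',3)
```

```text
t 13.4667 p [ 469.5 -191.2   78.6] yaw -0.251 bay [-13.7   0.1] F [ 3.9  2.6 10.4] M [ 0.58 -0.64  0.  ] gap 40.3
n [-0.001 -0.005  1.   ] tilt+xup -0.02 side -0.26 rms 0.61
```

View pics/c14.png

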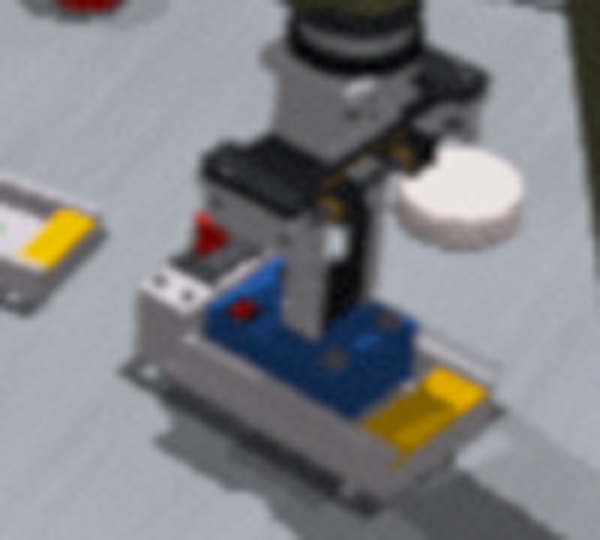

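View pics/c15.png

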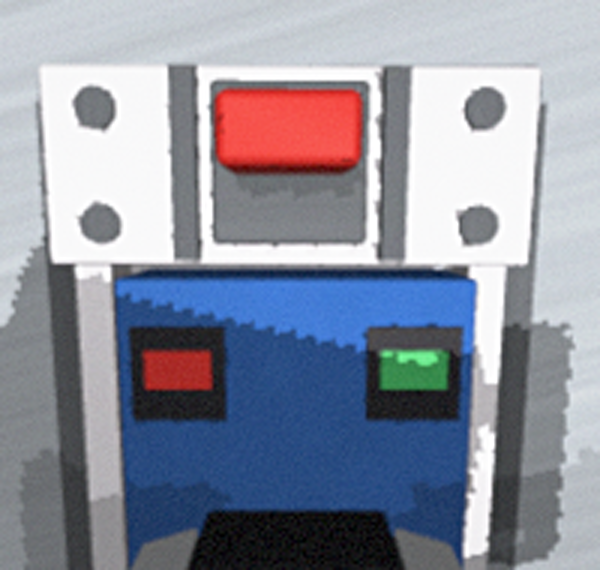

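Call:
{"op": "drive_tool", "data": {"steps": [{"delta_pos": [0.5, 0, 1], "yaw": 0, "hand": 30}, {"delta_pos": [0, 0, 0], "yaw": 0, "hand": 65}, {"delta_pos": [0, 0, 0], "yaw": 0, "hand": 65}, {"delta_pos": [0, 0, 0], "yaw": 0, "hand": 65}, {"delta_pos": [0, 0, 0], "yaw": 0, "hand": 65}]}}

```text
clock: 13.98
eef_pos: [468.2, -190.9, 77.9]
eef_rot: [-3.142, 0.0, -0.251]
wrist_force: [-0.2, -0.2, -0.5]
finger_gap: 62.7
```

Call:
{"op": "drive_tool", "data": {"steps": [{"delta_pos": [0, 0, 15], "yaw": 0, "hand": 65}, {"delta_pos": [0, 0, 20], "yaw": 0, "hand": 65}, {"delta_pos": [0, 0, 20], "yaw": 0, "hand": 65}, {"delta_pos": [0, 0, 0], "yaw": 0, "hand": 50}]}}

```text
clock: 14.32
eef_pos: [469.6, -191.5, 136.3]
eef_rot: [3.141, -0.005, -0.251]
wrist_force: [0.5, -0.2, 0.5]
finger_gap: 61.2
```

Run:
```python
from h import *
st(); c=shot('wrist','w13'); planefit(c,range(238,282),range(130,160)); shot('side','s13');crop('s13',260,130,360,220,'c16',6)
```

```text
t 14.3167 p [ 469.6 -191.5  136.3] yaw -0.251 bay [-13.5  -0.2] F [ 0.5 -0.2  0.5] M [ 0.05  0.01 -0.01] gap 61.2
n [0.013 0.002 1.   ] tilt+xup -0.68 side 0.28 rms 0.74
```

View pics/w13.png

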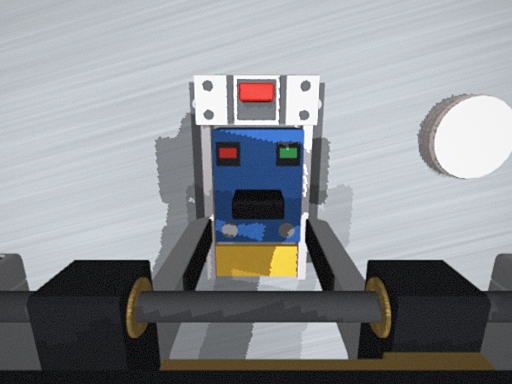

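View pics/c16.png

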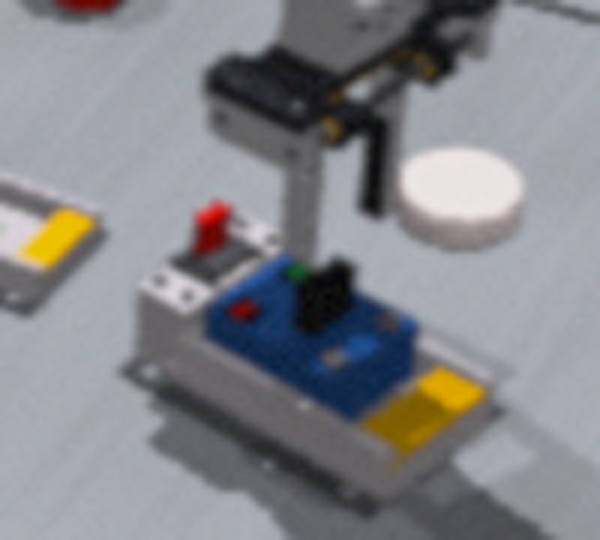

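Run:
```python
from h import *
c=load('w13'); crop('w13',180,60,340,150,'c17',5)
for uv in [(238,83),(273,83),(256,83),(256,98)]: print(uv,tobay(pt(c,*uv,92.5)).round(1),pt(c,*uv)[2].round(1))
```

```text
(238, 83) [80.6 12.6] 63.3
(273, 83) [ 80.6 -10.5] 64.6
(256, 83) [80.6  0.7] 89.7
(256, 98) [71.1  0.7] 90.3
```

View pics/c17.png

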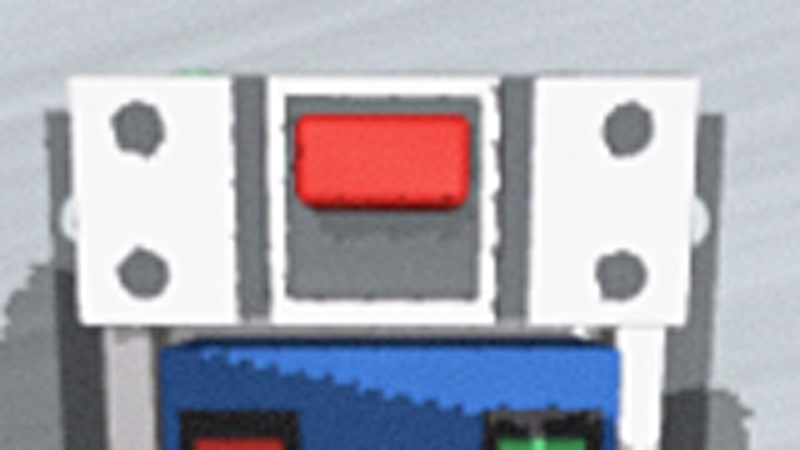

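Call:
{"op": "drive_tool", "data": {"steps": [{"delta_pos": [29, -7, 0], "yaw": 0, "hand": 55}, {"delta_pos": [29, -7, 0], "yaw": 0, "hand": 55}, {"delta_pos": [29, -7, 0], "yaw": 0, "hand": 55}, {"delta_pos": [0, 0, 0], "yaw": 0, "hand": 55}, {"delta_pos": [0, 0, 0], "yaw": 0, "hand": 55}]}}

```text
clock: 14.83
eef_pos: [555.2, -211.6, 130.8]
eef_rot: [-3.141, 0.003, -0.25]
wrist_force: [0.6, 0.6, 0.1]
finger_gap: 54.9
```

Call:
{"op": "drive_tool", "data": {"steps": [{"delta_pos": [0, 0, -15], "yaw": 0, "hand": 55}, {"delta_pos": [0, 0, -15], "yaw": 0, "hand": 55}, {"delta_pos": [0, 0, -10], "yaw": 0, "hand": 55}, {"delta_pos": [0, 0, 0], "yaw": 0, "hand": 55}]}}

```text
clock: 15.17
eef_pos: [553.6, -211.3, 90.4]
eef_rot: [-3.141, 0.004, -0.251]
wrist_force: [-0.9, -0.2, -0.2]
finger_gap: 55.2
```

Run:
```python
from h import *
st(); c=shot('wrist','w14');  shot('side','s14');crop('s14',240,110,340,200,'c18',6)
```

```text
t 15.1667 p [ 553.6 -211.3   90.4] yaw -0.251 bay [72.8  1.5] F [-0.9 -0.2 -0.2] M [ 0.02  0.03 -0.01] gap 55.2
```

View pics/c18.png

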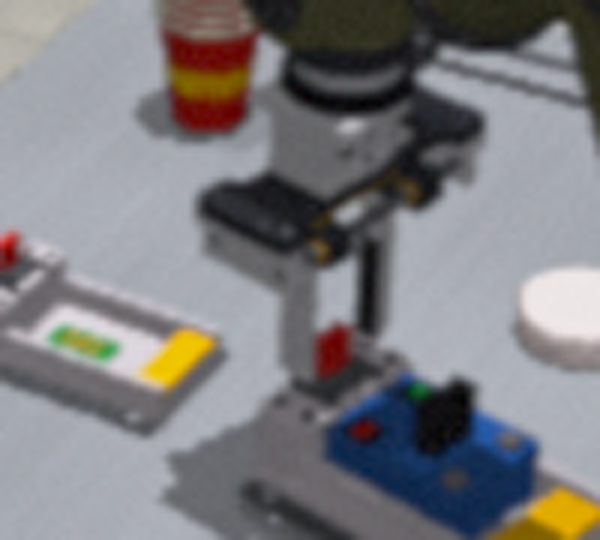

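Call:
{"op": "drive_tool", "data": {"steps": [{"delta_pos": [2.5, -1.2, -1], "yaw": 0, "hand": 40}, {"delta_pos": [0, 0, 0], "yaw": 0, "hand": 15}, {"delta_pos": [0, 0, 0], "yaw": 0, "hand": 15}, {"delta_pos": [0, 0, 0], "yaw": 0, "hand": 15}, {"delta_pos": [0, 0, 0], "yaw": 0, "hand": 15}], "squeeze": 20}}

```text
clock: 15.68
eef_pos: [557.9, -213.1, 92.3]
eef_rot: [3.142, -0.0, -0.251]
wrist_force: [-0.7, 0.4, 0.6]
finger_gap: 25.2
```

Call:
{"op": "drive_tool", "data": {"steps": [{"delta_pos": [0, 0, 0], "yaw": 0, "hand": 15}, {"delta_pos": [0, 0, 0], "yaw": 0, "hand": 15}]}}

```text
clock: 15.85
eef_pos: [558.0, -212.7, 92.3]
eef_rot: [-3.141, -0.0, -0.251]
wrist_force: [0.4, 4.1, 3.3]
finger_gap: 23.5
```

Call:
{"op": "drive_tool", "data": {"steps": [{"delta_pos": [-4.8, 1.2, 0], "yaw": 0, "hand": 15}, {"delta_pos": [-4.8, 1.2, 0], "yaw": 0, "hand": 15}, {"delta_pos": [-4.8, 1.2, 0], "yaw": 0, "hand": 15}, {"delta_pos": [-3, 0.8, 0], "yaw": 0, "hand": 15}, {"delta_pos": [0, 0, 0], "yaw": 0, "hand": 15}]}}

```text
clock: 16.27
eef_pos: [539.9, -208.1, 92.3]
eef_rot: [-3.141, -0.0, -0.251]
wrist_force: [0.7, 6.3, 4.0]
finger_gap: 23.9
```

Call:
{"op": "drive_tool", "data": {"steps": [{"delta_pos": [-2, 0.5, 0], "yaw": 0, "hand": 15}, {"delta_pos": [-2, 0.5, 0], "yaw": 0, "hand": 15}, {"delta_pos": [-2, 0.5, 0], "yaw": 0, "hand": 15}, {"delta_pos": [0, 0, 0], "yaw": 0, "hand": 15}]}}

```text
clock: 16.6
eef_pos: [537.0, -207.3, 92.6]
eef_rot: [-3.141, -0.008, -0.251]
wrist_force: [23.6, 0.4, -10.0]
finger_gap: 24.1
```

Run:
```python
from h import *
st(); c=shot('wrist','w15');  shot('side','s15');crop('s15',240,110,340,200,'c19',6)
```

```text
t 16.6 p [ 537.  -207.3   92.6] yaw -0.251 bay [55.7  1.2] F [ 23.6   0.4 -10. ] M [ 0.08 -4.58 -0.01] gap 24.1
```

View pics/c19.png

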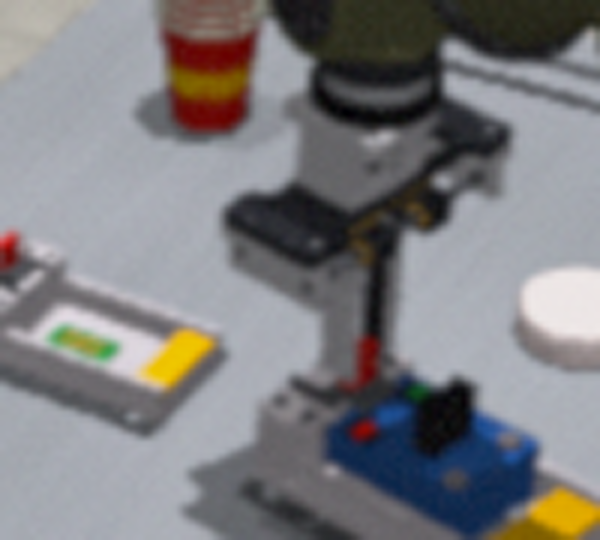

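Call:
{"op": "drive_tool", "data": {"steps": [{"delta_pos": [1, -0.25, 0], "yaw": 0, "hand": 45}, {"delta_pos": [0, 0, 0], "yaw": 0, "hand": 50}, {"delta_pos": [0, 0, 0], "yaw": 0, "hand": 50}, {"delta_pos": [0, 0, 0], "yaw": 0, "hand": 50}]}}

```text
clock: 17.03
eef_pos: [535.0, -207.5, 91.9]
eef_rot: [3.141, 0.001, -0.251]
wrist_force: [0.1, -0.1, 0.7]
finger_gap: 46.4
```

Call:
{"op": "drive_tool", "data": {"steps": [{"delta_pos": [0, 0, 20], "yaw": 0, "hand": 50}, {"delta_pos": [-20, 5, 25], "yaw": 0, "hand": 50}, {"delta_pos": [-30, 7, 25], "yaw": 0, "hand": 50}, {"delta_pos": [-38, 9, 0], "yaw": 0, "hand": 50}, {"delta_pos": [0, 0, 0], "yaw": 0, "hand": 50}]}}

```text
clock: 17.45
eef_pos: [442.3, -184.8, 161.9]
eef_rot: [-3.141, 0.003, -0.251]
wrist_force: [-0.0, 0.9, 0.7]
finger_gap: 49.9
```

Run:
```python
from h import *
st(); c=shot('wrist','w16');  shot('side','s16');crop('s16',240,110,360,210,'c20',6);shot('top','t16')
```

```text
t 17.45 p [ 442.3 -184.8  161.9] yaw -0.251 bay [-41.6  -0.4] F [-0.   0.9  0.7] M [0.05 0.04 0.03] gap 49.9
```

View pics/w16.png

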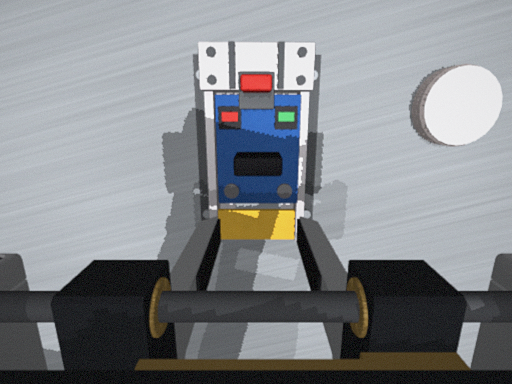

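View pics/c20.png

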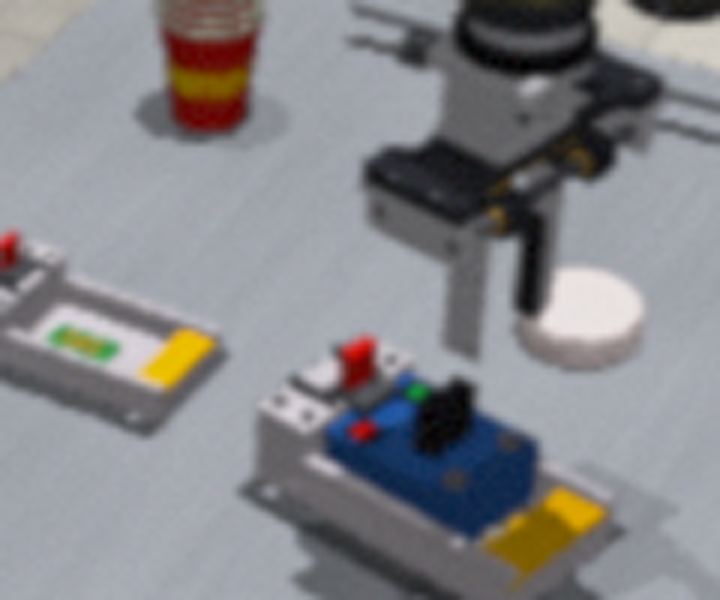

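Run:
```python
from h import *
c=load('w16'); crop('w16',185,30,330,250,'c21',3)
planefit(c,range(222,230),range(130,185)); planefit(c,range(225,295),range(130,150))
for uv,z in [((256,107),66.5),((256,74),92.5),((256,88),92.5),((240,78),92.5),((273,78),92.5),((197,42),58),((315,42),58),((256,204),56),((233,160),90),((283,160),90),((218,150),56),((301,150),56)]:
  print(uv,tobay(pt(c,*uv,z)).round(1),pt(c,*uv)[2].round(1))
```

```text
n [0.003 0.011 1.   ] tilt+xup -0.01 side 0.68 rms 0.68
n [-0.003  0.     1.   ] tilt+xup 0.15 side -0.02 rms 0.68
(256, 107) [37.7  0.9] 63.6
(256, 74) [60.6  0.7] 64.2
(256, 88) [50.9  0.7] 89.6
(240, 78) [57.9 12.5] 64.5
(273, 78) [ 57.9 -11.9] 64.4
(197, 42) [89.4 49.5] -2.1
(315, 42) [ 89.3 -47.8] -0.6
(256, 204) [-51.3   1.2] 16.3
(233, 160) [-3.5 19.3] 54.7
(283, 160) [ -3.5 -20.8] 54.8
(218, 150) [ 0.2 35.7] 55.0
(301, 150) [  0.2 -39.8] 35.4
```

View pics/c21.png

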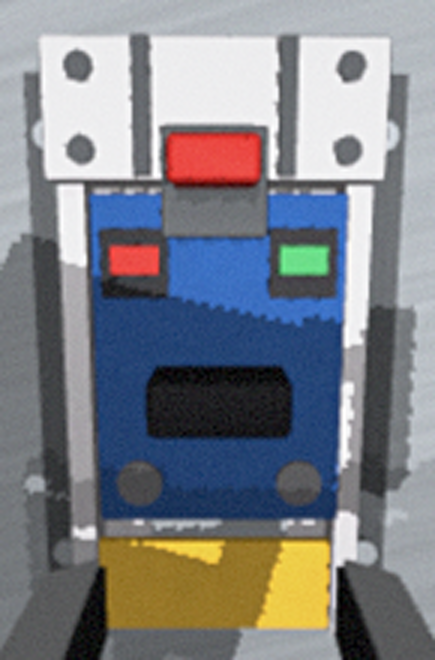

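Call:
{"op": "drive_tool", "data": {"steps": [{"delta_pos": [30, -7.5, 0], "yaw": 0, "hand": 0}, {"delta_pos": [30, -7.5, 0], "yaw": 0, "hand": 0}, {"delta_pos": [30, -7.5, 0], "yaw": 0, "hand": 0}, {"delta_pos": [30, -7.5, 0], "yaw": 0, "hand": 0}, {"delta_pos": [0, 0, 0], "yaw": 0, "hand": 0}]}}

```text
clock: 18.02
eef_pos: [571.4, -217.3, 160.1]
eef_rot: [-3.141, 0.0, -0.25]
wrist_force: [-1.3, 0.1, -0.8]
finger_gap: 19.8
```

Call:
{"op": "drive_tool", "data": {"steps": [{"delta_pos": [0, 0, -25], "yaw": 0, "hand": 0}, {"delta_pos": [0, 0, -25], "yaw": 0, "hand": 0}, {"delta_pos": [0, 0, -17], "yaw": 0, "hand": 0}, {"delta_pos": [0, 0, 0], "yaw": 0, "hand": 0}, {"delta_pos": [0, 0, 0], "yaw": 0, "hand": 0}]}}

```text
clock: 18.43
eef_pos: [567.5, -216.4, 94.4]
eef_rot: [-3.141, 0.002, -0.251]
wrist_force: [0.3, -0.8, 0.1]
finger_gap: 0.2
```

Run:
```python
from h import *
st(); shot('side','s17');crop('s17',240,110,360,210,'c22',6)
```

```text
t 18.4333 p [ 567.5 -216.4   94.4] yaw -0.251 bay [87.6 -0. ] F [ 0.3 -0.8  0.1] M [0.06 0.02 0.  ] gap 0.2
```

View pics/c22.png

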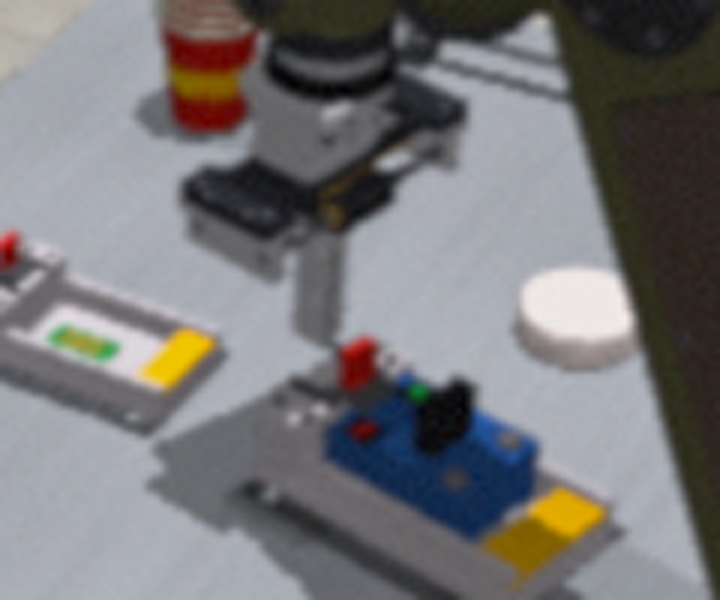

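Call:
{"op": "drive_tool", "data": {"steps": [{"delta_pos": [-7, 1.8, -3], "yaw": 0, "hand": 0}, {"delta_pos": [-6, 1.5, -1], "yaw": 0, "hand": 0}, {"delta_pos": [-2, 0.5, 0], "yaw": 0, "hand": 0}, {"delta_pos": [0, 0, 0], "yaw": 0, "hand": 0}]}}

```text
clock: 18.82
eef_pos: [552.0, -212.6, 91.7]
eef_rot: [3.141, -0.001, -0.251]
wrist_force: [0.4, 0.6, -0.1]
finger_gap: 0.5
```

Call:
{"op": "drive_tool", "data": {"steps": [{"delta_pos": [-1.5, 0.4, 0], "yaw": 0, "hand": 0}, {"delta_pos": [0, 0, 0], "yaw": 0, "hand": 0}]}}

```text
clock: 18.98
eef_pos: [550.9, -212.3, 91.4]
eef_rot: [3.141, -0.001, -0.251]
wrist_force: [-0.0, -0.3, 0.1]
finger_gap: 0.3
```

Call:
{"op": "drive_tool", "data": {"steps": [{"delta_pos": [-1.5, 0.4, 0], "yaw": 0, "hand": 0}, {"delta_pos": [0, 0, 0], "yaw": 0, "hand": 0}]}}

```text
clock: 19.15
eef_pos: [550.6, -212.2, 91.5]
eef_rot: [3.141, -0.004, -0.251]
wrist_force: [7.7, -2.0, -2.8]
finger_gap: 0.3
```

Call:
{"op": "drive_tool", "data": {"steps": [{"delta_pos": [-1, 0.25, 0], "yaw": 0, "hand": 0}, {"delta_pos": [0, 0, 0], "yaw": 0, "hand": 0}]}}

```text
clock: 19.32
eef_pos: [550.4, -212.1, 91.6]
eef_rot: [3.141, -0.006, -0.251]
wrist_force: [14.9, -3.6, -6.4]
finger_gap: 0.5
```

Call:
{"op": "drive_tool", "data": {"steps": [{"delta_pos": [8, -2, 0], "yaw": 0, "hand": 0}, {"delta_pos": [8, -2, 5], "yaw": 0, "hand": 0}, {"delta_pos": [0, 0, 30], "yaw": 0, "hand": 0}, {"delta_pos": [0, 0, 35], "yaw": 0, "hand": 0}]}}

```text
clock: 19.65
eef_pos: [563.6, -215.2, 159.7]
eef_rot: [-3.141, 0.005, -0.251]
wrist_force: [0.6, -0.8, 1.3]
finger_gap: 0.6
```

Call:
{"op": "drive_tool", "data": {"steps": [{"delta_pos": [-30, 10, 20], "yaw": 0, "hand": 30}, {"delta_pos": [-35, 10, 10], "yaw": 0, "hand": 30}, {"delta_pos": [-35, 9, 0], "yaw": 0, "hand": 30}, {"delta_pos": [-20, 5, 0], "yaw": 0, "hand": 30}, {"delta_pos": [0, 0, 0], "yaw": 0, "hand": 30}]}}

```text
clock: 20.07
eef_pos: [441.9, -180.8, 191.6]
eef_rot: [3.141, -0.0, -0.251]
wrist_force: [0.3, -0.3, 0.8]
finger_gap: 28.5
```

Run:
```python
from h import *
st(); c=shot('wrist','w18'); crop('w18',150,0,350,220,'c23',3); c=shot('side','s18')
```

```text
t 20.0667 p [ 441.9 -180.8  191.6] yaw -0.251 bay [-43.    3.4] F [ 0.3 -0.3  0.8] M [-0.01 -0.    0.02] gap 28.5
```

View pics/c23.png

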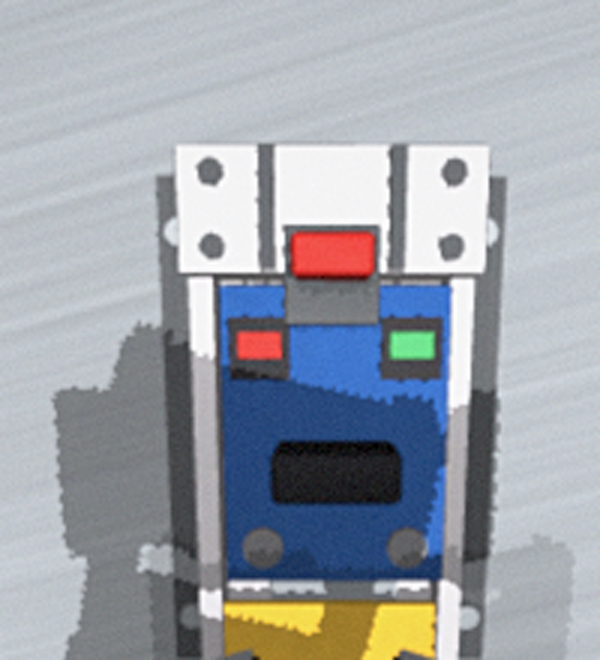

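View pics/s18.png

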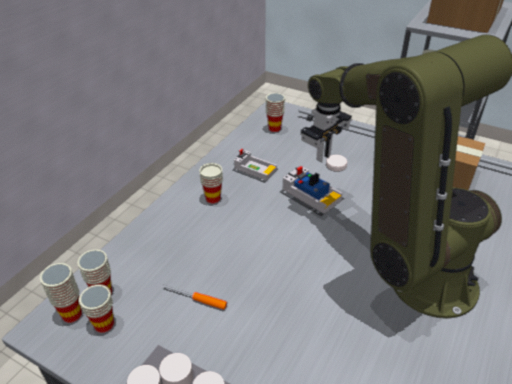

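The picture shows the unit flat in the bay, with the latch over it at about crop (333,300). The cups, lids and screwdriver look unmoved. The arm is clear, so I'm handing the job in.

Run:
```python
from cell import manip
print(manip.sign_off())
```

```text
the job is handed in; nothing more can be done
None
```

The blue control unit is refitted in the larger bay and locked, and I handed the job in with the arm clear, at about 20 s on the clock.

- **Tilting:** The tool can't tilt, so I gripped the block by its sides. I turned the unit in the jaws to about 26° by pressing its tongue lightly (about 12 N) against the bay's side wall.
- **Fitting:** I set the tongue under the lip until it touched the stop wall, with about 3 N on the wrist. I then lowered the raised end along its arc, still held, until it sat flat.
- **Locking:** I let go of the unit and slid the latch by its red tab to its end stop, where the wrist read 24 N. I then released it. A second push of 15 N from behind moved it less than 1 mm.

**Last checks:**
- **Unit:** The top measured level within about 0.2°, though one narrow patch read 0.7° sideways. Its height read 55 mm against the expected 56 mm, which is within the depth camera's low bias of 1–2 mm.
- **Latch:** Its leading edge measured about 36.5–37.7 mm, against 36 mm when fully closed. The small gap is within calibration, but I judged "fully closed" mainly from the stop force.
- **Surroundings:** The cups, lids and screwdriver looked unmoved in the last picture; I did not measure their positions again.

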